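# Press the bearing bush home in a mincer head

### The job

The mincer is stripped for cleaning: take the pale plastic bearing bush out of the parts pan, find the bore in the housing on top of the mincer head and press the bush in, shank first, until its collar sits fully home, flush and square on the rim. Start it straight by feel and press it slowly with steady light force, stopping when it bottoms: no hammering, no forcing. Let go of it and leave the other mincer parts as they lie.

Things in the scene. Friction and masses are not known exactly. Their poses are not given: they have to be found in the camera images.
- bush: Shouldered bearing bush of off-white plastic, about 45 g, standing upright in the pan, collar up. Shank 30 mm in diameter, 30 mm long, its lower edge chamfered 0.7 mm; on it a collar 46 mm in diameter, 12 mm thick; a 20 mm hole right through, too narrow for fingers. Origin: centre of the shank's lower end; z up along its axis.
- bush_shoulder (a point): Centre of the collar's underside (the shoulder), 30 mm above the bush's origin; z as the bush. The rim it must sit on is wider than the collar, so fingers reaching below the shoulder would strike the rim before the bush is home.
- bush_top (a point): Centre of the collar's flat top, 42 mm above the bush's origin. Started in the bore the bush stands by itself; with closed fingers it can be pressed here, but an off-centre push cocks it while the shank is less than half in: until then keep it square by holding the collar.
- bore_mouth (a point): Nominal centre of the bore's mouth, in the plane of the level rim, 190 mm above the table; z up. Rim 60 mm outside, bore 31 mm in diameter, upright. The housing is bolted on and lies against one side of the play in its bolt holes: the true bore is 2.8 to 3.8 mm off this point, to a side unknown each time (it does not shift in use). A shank within about 1 mm of the true centre drops in; otherwise it rests on the rim.
- fit_start (a point): 8 mm below bore_mouth. The shank goes in freely down to about here, then the bore grips: a steady push of about 6 to 14 N (more if it is cocked) slides it on until the shoulder meets the rim and the force climbs at once. Contact of more than 60 N between bush and head damages them; pressing at 5 to 10 mm/s keeps the bump at the end small. The bore is 44 mm deep, so only the shoulder stops the bush.
- mincer_head: Cast head of a meat mincer, too heavy to shift, standing on its mouth on the table: barrel 112 mm in diameter at the foot, a flared feed throat out to 118 mm along its x and no higher than 120 mm; on top a bolted flange 85 mm across, up to 147 mm, and the bearing housing, a tube of 60 mm outside diameter, up to 190 mm. Origin: on the axis at table height; z up.
- pan: Shallow sheet-metal pan, fixed, 320 mm (its x) by 180 mm, rim 21 mm high, floor 3 mm thick, in which bush, plate and knife lie in a row along its x about 90 mm apart. Origin: centre of its underside.
- plate: Bystander: perforated steel mincer plate lying flat in the pan, 82 mm in diameter, 10 mm thick. Origin: centre of its underside.
- knife: Bystander: four-bladed steel mincer knife lying flat in the pan, 77 mm across, 13 mm high. Origin: centre of its underside.
- ring_nut: Bystander: steel ring nut of the mincer lying flat on the table between pan and head, 142 mm across its lugs, 34 mm high. Origin: centre of its underside.
There are look-alikes about, which are no part of the job. Of the things like the mincer_head, leave any that is blue; of the rest the smaller one is meant. Several things look just like the bush: the one meant starts farthest to the robot's right.

How it is judged:
By the outcome, as a careful person would: the job done as asked, in the order asked, and still so for the second after the job is handed in, with the robot touching nothing.
It also fails if it takes over 72 s, if anything falls off the work surface, if the arm or the gripper's body presses on something with over 40 N, if the wrist force passes 120 N, or if a joint passes its speed limit or range.

### The arm

A 6-joint arm with a two-finger parallel gripper is mounted at the origin on the work surface. World frame = base frame: x ahead of the robot, y to its left, z up, the work surface at z = 0. Lengths are in m, angles in degrees, forces in N, time in s.
With the tool pointing down it reaches from about 0.375 to 0.975 m from the base axis. Payload 3.8 kg.
Tool frame: the origin (TCP) lies midway between the tips of the shut fingers; the grasp point (between the pads) lies behind it (arm.grasp_offset is the z of the grasp point in the tool frame, in m); z points along the fingers, y is the direction in which the jaws open and shut (so a half turn about z gives the same grasp; the last joint's range is limited). The gripper opens to 85 mm and grips with 20 to 120 N. Pads are 22 mm wide; open, the fingers measure 114 mm over their backs; the gripper's body (76 mm by 85 mm) begins 54 mm behind the grasp point. The pads swing forward as they close: fully open they stand 13 mm farther back than shut.
Start: joints at [74.49, 15.12, 91.902, -0, 72.978, -2.114], TCP at [0.156, 0.657, 0.203] pointing down, gripper open.
Joint ranges: [-150.88, 150.88], [-54.13, 125.18], [17.81, 147.31], [-75.09, 255.09], [0, 152.58], [-146.25, 146.25]. Speed limits (degrees/s): [147.25, 147.25, 180, 180, 180, 180].

### API

Orientations are given as a 3x3 rotation matrix whose columns are the frame's x, y, z axes.
In Python, from bench import monitor, grab_frame, camera_params, arm gives the robot as it stands.
- The arm moves only by the tool play_rows, never from a script. Its argument "plan" is a list that holds one entry, the list of rows, each a list of 4 numbers: the shift along the world's x, y, z in m, then the turn about the world's z in rad. In form: [[[tx, ty, tz, twist], ...]]. A call has 1 to 10 rows; each row shifts and turns the pose as measured when the row begins; what a row does not reach is not made up. A row lasts 1/8 s, in which the tool goes at most 62.5 mm and 10.7 degrees, less where a joint would pass 70% of its speed; a pose out of reach is approached as far as the arm can. A call is refused whole if a number of a shift passes 0.0625 or a number of a turn 0.188, either way. A call with a gripper value outside its range is refused whole. "gripper" is the closure, from 0 (fully open) to 1 (shut), set as the call begins (left out, the last holds). The fingers move at their own pace and stop on an object; "grip_force" is the grip in N (left out, the last holds). Time passes only in rows, so rows that do not move let the fingers close. It gives the time, the measured TCP pose, the force and the opening at its end, in the units of the state.
- monitor.sense(): the state, without advancing time (a new reading comes with each control period).
- grab_frame(name): name is "scene" or "top" or "wrist"; returns the picture (420x560x3 uint8, red, green, blue); there is no depth.
- camera_params(name): a dict with "fov_y" (degrees; the focal length in pixels is half the picture's height over the tangent of half this angle, whatever the lens; pixels are square), "cx", "cy" (the principal point, pixels), "position" and "orientation" of the camera in the world. Camera axes: x right, y up, looking along -z (the intrinsics and any distortion apply to the point x, -y, -z); pixel columns grow to the right and rows downward; lengths in m; the calibration is good to about 2 mm. A picture is of the moment at which its call begins: read the wrist's pose just before it. camera_params takes no time and is no camera call; for the wrist camera it gives the pose at the moment of the call.
- arm.close_job(): hands the job in, once; it reports no verdict.
The state is a dict: "t": time; "q": joint angles; "dq": joint speeds; "joint_efforts": joint torques, N m; "ee_pos": TCP position; "tool_rot": TCP orientation; "contact_force": force on the tool from outside, world axes, zero at the start; "torque": the same for the moment, N m; "gripper_width": opening from 0.0 (shut) to 1.0 (fully open).
Only numpy, scipy, OpenCV 4.12 (cv2) and the standard library are available. Lean on these libraries where they do the work, as an engineer would, in place of code of your own. Each camera call takes 0.05 s, during which the arm holds its last target.

## Working session

There is one attempt and no reset: what is moved stays moved. The work goes in short steps, Python scripts to look and compute and a tool call to move; the robot and the scene stay as the last step left them, time stands still between calls to the robot, and variables do not carry over. Pictures are saved under pics/ and viewed, and the job is handed in when it is done.

Besides the shell and the picture viewer there is one more tool, called after ">>>" in YAML: its name, and indented under it one key for each argument. play_rows: Moves the arm, as the interface text tells. Its arguments: {"type":"object","properties":{"plan":{"type":"array"},"gripper":{"type":"number"},"grip_force":{"type":"number"}},"required":["plan"]}

```bash
mkdir -p pics; cat > h.py <<'E'
import numpy as np, cv2
from bench import monitor, grab_frame, camera_params, arm
def save(n,f):
    p=camera_params(n); im=grab_frame(n); cv2.imwrite(f'pics/{f}.png',im[:,:,::-1]); np.save(f'pics/{f}.npy',p,allow_pickle=True); return im,p
E
python3 - <<'E'
from h import *
print(monitor.sense(), arm.grasp_offset)
for n in ['scene','top','wrist']:
    im,p=save(n,n+'0'); print(n,p)
E
```

```text
{'t': 0.0, 'q': array([ 7.44916357e+01,  1.51678688e+01,  9.19827776e+01,  2.99825119e-04,
        7.29766612e+01, -2.11398495e+00]), 'dq': array([-0.07467237,  0.02467525, -0.02553904, -0.00459604, -0.03658723,
       -0.03915419]), 'joint_efforts': array([ 3.43681877e-04, -5.15124714e+01, -3.67302239e+01,  1.06697262e-04,
        1.31706076e-02, -1.28326469e-06]), 'ee_pos': array([0.15614827, 0.65586671, 0.2017629 ]), 'tool_rot': array([[-9.72798226e-01,  2.31653305e-01, -5.98920192e-04],
       [ 2.31654063e-01,  9.72795876e-01, -2.13969909e-03],
       [ 8.69587268e-05, -2.22023778e-03, -9.99997531e-01]]), 'contact_force': array([-0.10321385, -0.34947845, -0.28838631]), 'torque': array([ 0.02114762, -0.02424092,  0.00281874]), 'gripper_width': 1.0033157774351886} -0.0187
scene {'fov_y': 57.6011404315235, 'cx': 276.948852707294, 'cy': 209.56138971205615, 'position': array([ 0.33175289, -0.18169019,  0.97685777]), 'orientation': array([[ 0.71104012,  0.67379002, -0.20106955],
       [-0.70312102,  0.68397989, -0.19440254],
       [ 0.00654104,  0.27960424,  0.96009306]])}
top {'fov_y': 55.868768520359126, 'cx': 279.22023974956375, 'cy': 206.8176400089388, 'position': array([ 0.35851607, -0.00888854,  0.97805112]), 'orientation': array([[ 0.01992176,  0.98673076, -0.16113822],
       [-0.99949991,  0.01569674, -0.02745062],
       [-0.02455702,  0.1616045 ,  0.98655002]])}
wrist {'fov_y': 68.71203691755908, 'cx': 283.0720163747416, 'cy': 211.4030480719596, 'position': array([0.09019423, 0.67186237, 0.37357985]), 'orientation': array([[ 2.32826896e-01, -9.36588205e-01, -2.61904889e-01],
       [ 9.72517961e-01,  2.24038685e-01,  6.33678439e-02],
       [-6.72748238e-04, -2.69460947e-01,  9.63011083e-01]])}
```

View pics/scene0.png

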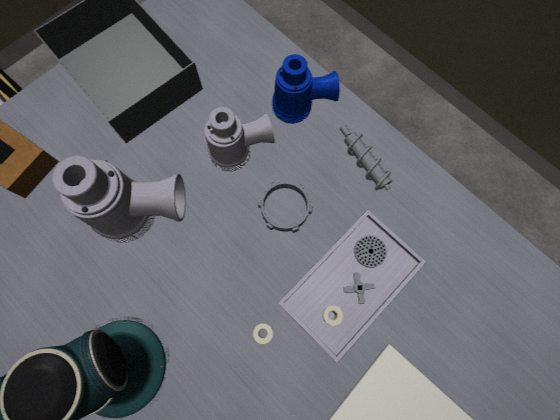

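View pics/top0.png

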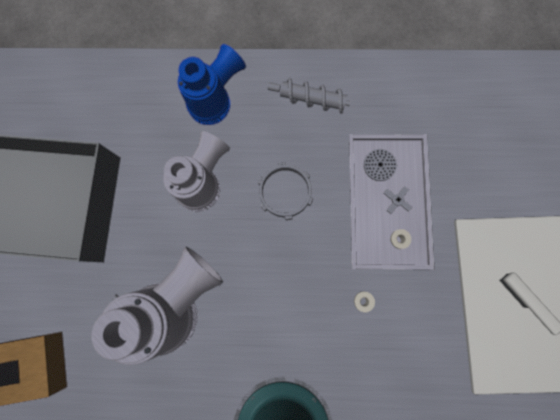

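View pics/wrist0.png

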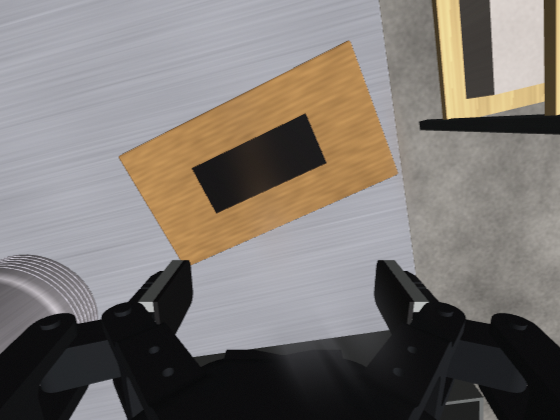

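```bash
python3 - <<'E'
from h import *
def crop(f,x,y,w,h,k,o):
    im=cv2.imread(f'pics/{f}.png')[y:y+h,x:x+w]; im=cv2.resize(im,None,fx=k,fy=k,interpolation=cv2.INTER_CUBIC); return im
a=crop('top0',380,218,50,40,8,'');b=crop('top0',155,145,75,70,8,'')
c=crop('scene0',310,295,50,40,8,'');d=crop('scene0',195,95,75,70,8,'')
cv2.imwrite('pics/bush.png',np.hstack([a,c])); 
def pad(x): return x
cv2.imwrite('pics/head.png',cv2.resize(np.hstack([b,d]),None,fx=.66,fy=.66))
E
```

```text
(no output)
```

View pics/bush.png

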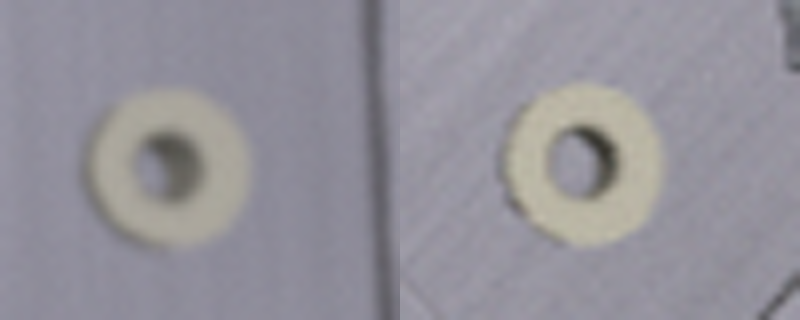

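View pics/head.png

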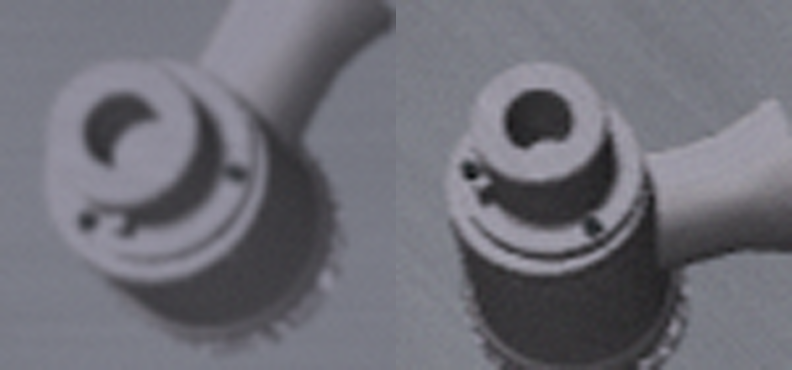

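```bash
cat >> h.py <<'E'
def ray(p,u,v):
    f=210/np.tan(np.radians(p['fov_y']/2)); d=p['orientation']@np.array([(u-p['cx'])/f,-(v-p['cy'])/f,-1]); return p['position'],d
def onz(p,u,v,z):
    o,d=ray(p,u,v); return o+d*(z-o[2])/d[2]
def ld(f): return np.load(f'pics/{f}.npy',allow_pickle=True).item()
E
python3 - <<'E'
from h import *
t=ld('top0');s=ld('scene0')
for n,p,uv in [('t',t,(401,238.6)),('s',s,(332.7,315)),('tother',t,(365,302))]: print(n,onz(p,*uv,.045))
for n,p,uv in [('t',t,(178.2,170)),('s',s,(221.5,117.3))]: print(n,onz(p,*uv,.19))
print('ring',onz(t,286,191,.02),'pan',[onz(t,*q,.021) for q in [(350,136),(427,136),(432,269),(352,269)]])
E
```

```text
t [ 0.44012194 -0.26936889  0.045     ]
s [ 0.43863231 -0.26893117  0.045     ]
tother [ 0.29361898 -0.18342482  0.045     ]
t [0.56081141 0.22285311 0.19      ]
s [0.56124501 0.22487754 0.19      ]
ring [0.55480163 0.00182765 0.02      ] pan [array([ 0.6978838 , -0.15648807,  0.021     ]), array([ 0.70004201, -0.34812101,  0.021     ]), array([ 0.37153925, -0.34675631,  0.021     ]), array([ 0.36781378, -0.15830517,  0.021     ])]
```

>>> play_rows:
  plan:
    - [[0,0,0.06,0],[0.01,-0.01,0.06,0.06],[0.034,-0.045,0.06,0.06],[0.036,-0.048,0,0.06],[0.036,-0.048,0,0.06],[0.036,-0.048,0,0],[0.036,-0.048,0,0],[0.036,-0.048,0,0],[0.036,-0.048,0,0],[0.036,-0.048,0,0]]

```text
t: 1.4
ee_pos: [0.4471, 0.2636, 0.3665]
tool_rot: [[-1.0, -0.023, 0.004], [-0.023, 1.0, -0.009], [-0.004, -0.009, -1.0]]
contact_force: [0.4, 0.6, 0.3]
gripper_width: 0.997
```

>>> play_rows:
  plan:
    - [[0.04,-0.04,0,0],[0.04,-0.03,0,0],[0.03,-0.02,0,0],[0,0,0,0]]

```text
t: 1.9
ee_pos: [0.5612, 0.1656, 0.3649]
tool_rot: [[-1.0, -0.017, 0.003], [-0.017, 1.0, -0.01], [-0.002, -0.01, -1.0]]
contact_force: [0.4, 0.7, 0.0]
gripper_width: 0.999
```

>>> play_rows:
  plan:
    - [[0,0.05,0,0.015],[0,0,0,0],[0,0,0,0]]

```text
t: 2.28
ee_pos: [0.5596, 0.2167, 0.3639]
tool_rot: [[-1.0, -0.031, -0.0], [-0.031, 0.999, -0.01], [0.0, -0.01, -1.0]]
contact_force: [0.5, 0.7, -0.0]
gripper_width: 1.002
```

```bash
python3 - <<'E'
from h import *
im,p=save('wrist','w1'); print(p); print(monitor.sense()['tool_rot'],monitor.sense()['ee_pos'])
E
```

```text
{'fov_y': 68.71203691755908, 'cx': 283.0720163747416, 'cy': 211.4030480719596, 'position': array([0.49172197, 0.21611028, 0.53565951]), 'orientation': array([[-2.98992586e-02, -9.62480664e-01, -2.69697991e-01],
       [ 9.99512763e-01, -3.12076641e-02,  5.63899681e-04],
       [-8.95938683e-03, -2.69549724e-01,  9.62944794e-01]])}
[[-9.99520735e-01 -3.09560836e-02 -1.43729584e-04]
 [-3.09531345e-02  9.99471584e-01 -9.92247709e-03]
 [ 4.50814666e-04 -9.91327272e-03 -9.99950761e-01]] [0.55955254 0.2168057  0.36389888]
```

View pics/w1.png

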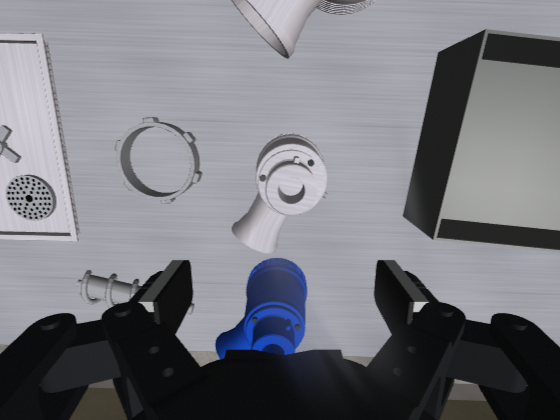

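```bash
python3 - <<'E'
from h import *
im=cv2.imread('pics/w1.png')[140:225,245:345]
cv2.imwrite('pics/w1c.png',cv2.resize(im,None,fx=7,fy=7,interpolation=cv2.INTER_CUBIC))
E
```

```text
(no output)
```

View pics/w1c.png

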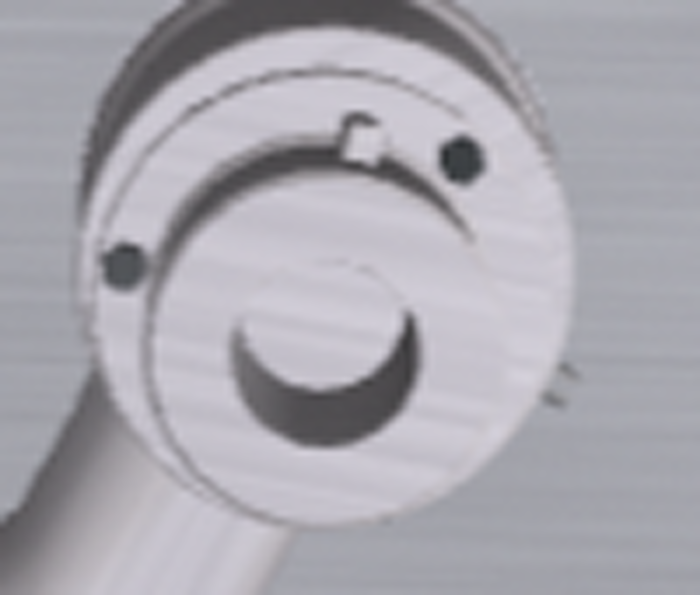

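```bash
python3 - <<'E'
from h import *
p=ld('w1'); print(onz(p,291.1,190.1,.19)); print(onz(p,291,189.5,.19))
E
```

```text
[0.56289538 0.22434517 0.19      ]
[0.56219945 0.22420485 0.19      ]
```

>>> play_rows:
  plan:
    - [[-0.01,-0.04,0,-0.03],[-0.012,-0.05,0,0],[-0.012,-0.05,0,0],[-0.012,-0.05,0,0],[-0.012,-0.05,-0.01,0],[-0.012,-0.05,-0.02,0],[-0.012,-0.05,-0.03,0],[-0.012,-0.05,-0.03,0],[-0.012,-0.05,-0.03,0],[-0.01,-0.04,-0.02,0]]

```text
t: 3.58
ee_pos: [0.4353, -0.2766, 0.2253]
tool_rot: [[-1.0, -0.003, 0.012], [-0.003, 1.0, -0.015], [-0.012, -0.015, -1.0]]
contact_force: [1.2, 0.3, -0.6]
gripper_width: 0.999
```

>>> play_rows:
  plan:
    - [[0,0,-0.02,0],[0,0,0,0],[0,0,0,0]]

```text
t: 3.95
ee_pos: [0.4319, -0.2792, 0.204]
tool_rot: [[-1.0, 0.003, 0.01], [0.003, 1.0, -0.014], [-0.01, -0.014, -1.0]]
contact_force: [-0.7, 0.2, 0.5]
gripper_width: 1.003
```

```bash
python3 - <<'E'
from h import *
im,p=save('wrist','w2'); print(p['position']); s=monitor.sense();print(s['tool_rot'],s['ee_pos'])
E
```

```text
[ 0.36215445 -0.27683298  0.37499551]
[[-0.99994488  0.00284432  0.01010638]
 [ 0.00270094  0.99989592 -0.01417253]
 [-0.01014564 -0.01414445 -0.99984849]] [ 0.43186446 -0.2790342   0.20399679]
```

View pics/w2.png

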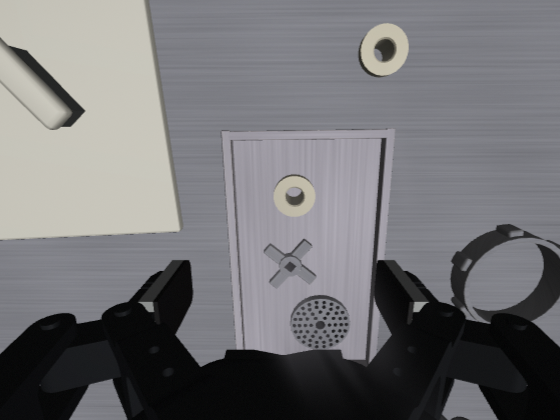

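```bash
python3 - <<'E'
from h import *
im=cv2.imread('pics/w2.png')[165:225,265:325]
cv2.imwrite('pics/w2c.png',cv2.resize(im,None,fx=9,fy=9,interpolation=cv2.INTER_CUBIC))
p=ld('w2');print(onz(p,294.4,195.5,.045),onz(p,385,49,.042))
E
```

```text
[ 0.44004592 -0.26888909  0.045     ] [ 0.29435667 -0.18140542  0.042     ]
```

View pics/w2c.png

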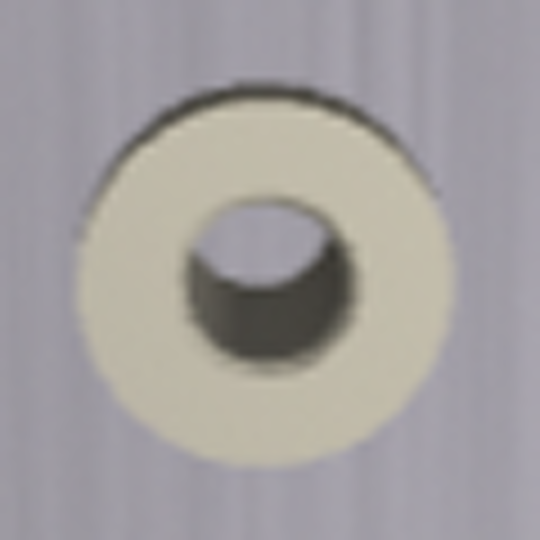

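>>> play_rows:
  plan:
    - [[0.004,0.005,-0.02,0],[0.004,0.005,-0.03,0],[0,0,-0.03,0],[0,0,-0.025,0],[0,0,-0.015,0],[0,0,0,0],[0,0,0,0]]

```text
t: 4.88
ee_pos: [0.4441, -0.265, 0.0812]
tool_rot: [[-1.0, -0.003, 0.017], [-0.004, 1.0, -0.017], [-0.017, -0.017, -1.0]]
contact_force: [-0.3, 0.3, -0.1]
gripper_width: 1.002
```

```bash
python3 - <<'E'
from h import *
s=monitor.sense();print(s['tool_rot'][:,2],s['ee_pos'],s['dq'])
im,p=save('wrist','w3'); 
E
```

```text
[ 0.01657023 -0.01714543 -0.99971569] [ 0.44407094 -0.26497301  0.08120616] [ 0.24753724  0.0818501   0.09183444  0.0072243  -0.03527435  0.09521491]
```

View pics/w3.png

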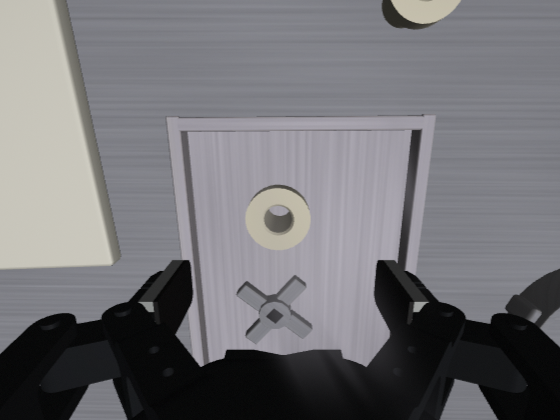

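```bash
python3 - <<'E'
from h import *
p=ld('w3');print(onz(p,278,218,.045))
im=cv2.imread('pics/w3.png')[170:260,235:325]
cv2.imwrite('pics/w3c.png',cv2.resize(im,None,fx=6,fy=6,interpolation=cv2.INTER_CUBIC))
E
```

```text
[ 0.43983196 -0.26921828  0.045     ]
```

View pics/w3c.png

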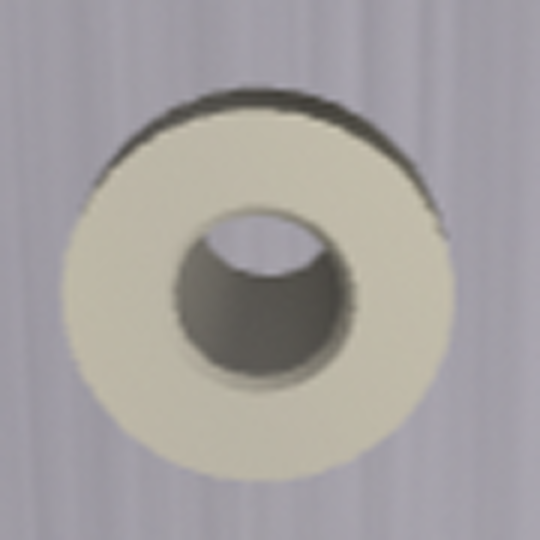

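>>> play_rows:
  plan:
    - [[-0.002,-0.002,-0.008,0],[-0.002,-0.002,-0.01,0],[0,0,-0.01,0],[0,0,-0.01,0],[0,0,-0.006,0],[0,0,-0.004,0],[0,0,0,0],[0,0,0,0]]

```text
t: 5.92
ee_pos: [0.4407, -0.2703, 0.0315]
tool_rot: [[-1.0, -0.003, 0.019], [-0.003, 1.0, -0.019], [-0.019, -0.019, -1.0]]
contact_force: [0.8, -0.7, -0.5]
gripper_width: 1.0
```

```bash
python3 - <<'E'
from h import *
s=monitor.sense();print(s['tool_rot'],s['ee_pos'])
im,p=save('wrist','w4'); 
E
```

```text
[[-0.99981309 -0.00276615  0.01913447]
 [-0.00312743  0.99981692 -0.0188771 ]
 [-0.01907875 -0.01893342 -0.9996387 ]] [ 0.44074842 -0.27029189  0.03153299]
```

View pics/w4.png

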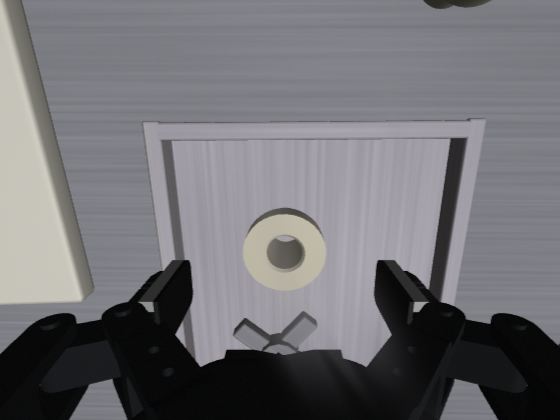

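>>> play_rows:
  plan:
    - [[0,0.0005,0.001,0],[0,0,0,0],[0,0,0,0],[0,0,0,0],[0,0,0,0],[0,0,0,0]]
  gripper: 1
  grip_force: 40

```text
t: 6.72
ee_pos: [0.4414, -0.2702, 0.0336]
tool_rot: [[-1.0, -0.003, 0.021], [-0.003, 1.0, -0.02], [-0.021, -0.02, -1.0]]
contact_force: [0.6, -0.2, 0.3]
gripper_width: 0.004
```

```bash
python3 - <<'E'
from h import *
s=monitor.sense();print(s['tool_rot'],s['ee_pos'],s['gripper_width'],s['contact_force'])
im,p=save('wrist','w5'); 
E
```

```text
[[-0.99978014 -0.00281667  0.02077826]
 [-0.00323184  0.99979527 -0.01997444]
 [-0.02071774 -0.0200372  -0.99958456]] [ 0.44143927 -0.2701654   0.03361663] 0.004057771410642285 [ 0.62615741 -0.19990541  0.33094103]
```

View pics/w5.png

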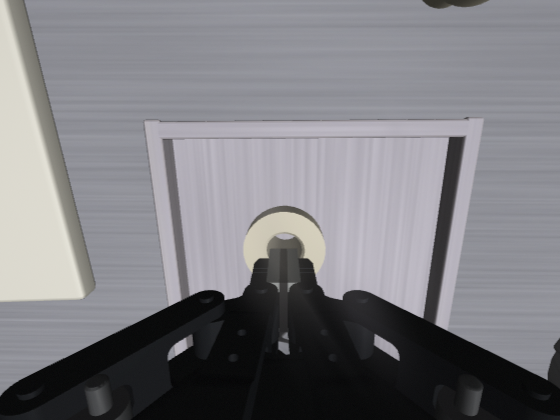

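```bash
cat >> h.py <<'E'
def proj(p,X):
    f=210/np.tan(np.radians(p['fov_y']/2)); c=p['orientation'].T@(np.array(X)-p['position']); return p['cx']+f*c[0]/-c[2], p['cy']-f*c[1]/-c[2]
E
python3 - <<'E'
from h import *
s=monitor.sense();p=camera_params('wrist');T=s['ee_pos']
print(p['position']-T, 'tcp',proj(p,T),'grasp',proj(p,T-.0187*s['tool_rot'][:,2]))
print('bush top',proj(p,[.44,-.2693,.045]))
# fingertip visible px ~ (284,250)
for z in (.03,.045,.06,.08): print(z,onz(p,284,250,z))
im,_=save('scene','s5'); im,_=save('top','t5')
a=cv2.imread('pics/s5.png')[230:370,260:400];b=cv2.imread('pics/t5.png')[170:310,330:470]
cv2.imwrite('pics/st5.png',np.hstack([cv2.resize(x,None,fx=2.8,fy=2.8,interpolation=cv2.INTER_CUBIC) for x in(a,b)]))
im=cv2.imread('pics/w5.png')[190:330,210:360]
cv2.imwrite('pics/w5c.png',cv2.resize(im,None,fx=4,fy=4,interpolation=cv2.INTER_CUBIC))
E
```

```text
[-0.07147703  0.00292278  0.17021619] tcp (np.float64(283.27974745603586), np.float64(243.31877063080685)) grasp (np.float64(283.3511721958415), np.float64(256.1473146067118))
bush top (np.float64(284.44662233347907), np.float64(248.86112000381235))
0.03 [ 0.44737706 -0.26976754  0.03      ]
0.045 [ 0.44069636 -0.26954886  0.045     ]
0.06 [ 0.43401566 -0.26933018  0.06      ]
0.08 [ 0.42510807 -0.26903861  0.08      ]
```

View pics/st5.png

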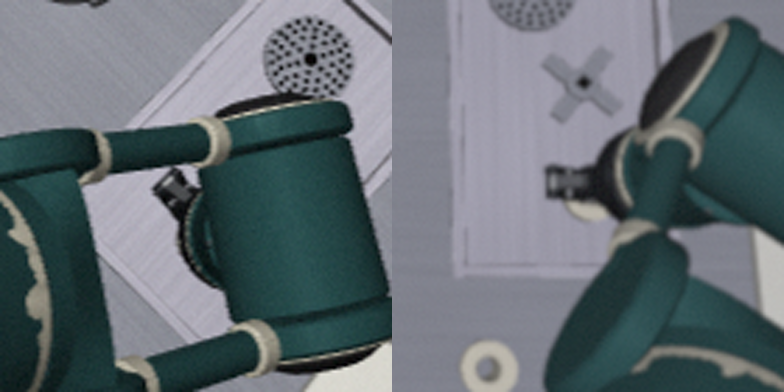

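View pics/w5c.png

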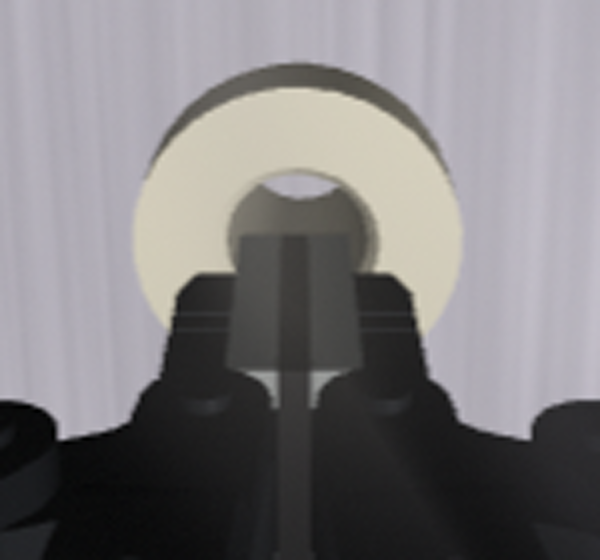

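>>> play_rows:
  plan:
    - [[0,0,0.01,0],[0,0,0,0],[0,0,0,0],[0,0,0,0],[0,0,0,0],[0,0,0,0]]
  gripper: 0

```text
t: 7.62
ee_pos: [0.4415, -0.2702, 0.0445]
tool_rot: [[-1.0, -0.003, 0.021], [-0.003, 1.0, -0.02], [-0.021, -0.02, -1.0]]
contact_force: [1.2, -0.1, 0.3]
gripper_width: 0.999
```

```bash
python3 - <<'E'
from h import *
s=monitor.sense();print(s['tool_rot'][:,2],s['ee_pos'],s['gripper_width'],s['contact_force'])
im,p=save('wrist','w6'); a=im[190:330,130:430,::-1]
cv2.imwrite('pics/w6c.png',cv2.resize(a,None,fx=2.6,fy=2.6,interpolation=cv2.INTER_CUBIC))
E
```

```text
[ 0.02097697 -0.02010231 -0.99957784] [ 0.44150058 -0.27022446  0.04446997] 0.9987533627711354 [ 1.22749039 -0.06051873  0.2562374 ]
```

View pics/w6c.png

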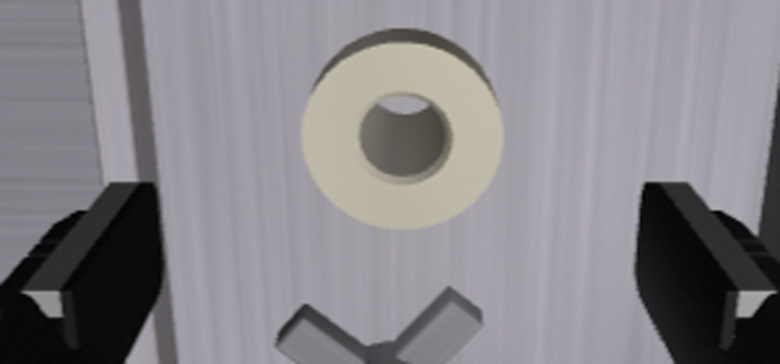

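>>> play_rows:
  plan:
    - [[-0.0003,0.0003,-0.008,0],[0,0,-0.01,0],[0,0,-0.008,0],[0,0,-0.005,0],[0,0,-0.003,0],[0,0,0,0]]

```text
t: 8.43
ee_pos: [0.4402, -0.2693, 0.0068]
tool_rot: [[-1.0, -0.003, 0.019], [-0.003, 1.0, -0.019], [-0.019, -0.019, -1.0]]
contact_force: [-0.1, 0.6, -0.2]
gripper_width: 1.0
```

```bash
python3 - <<'E'
from h import *
s=monitor.sense();print(s['tool_rot'][:,2],s['ee_pos'],s['gripper_width'],s['contact_force'])
im,p=save('wrist','w7'); a=im[190:400,130:430,::-1]
cv2.imwrite('pics/w7c.png',cv2.resize(a,None,fx=2.6,fy=2.6,interpolation=cv2.INTER_CUBIC))
E
```

```text
[ 0.01902678 -0.01875766 -0.999643  ] [ 0.44024986 -0.26927259  0.00683721] 0.9998548586989242 [-0.13471063  0.5583542  -0.21143835]
```

View pics/w7c.png

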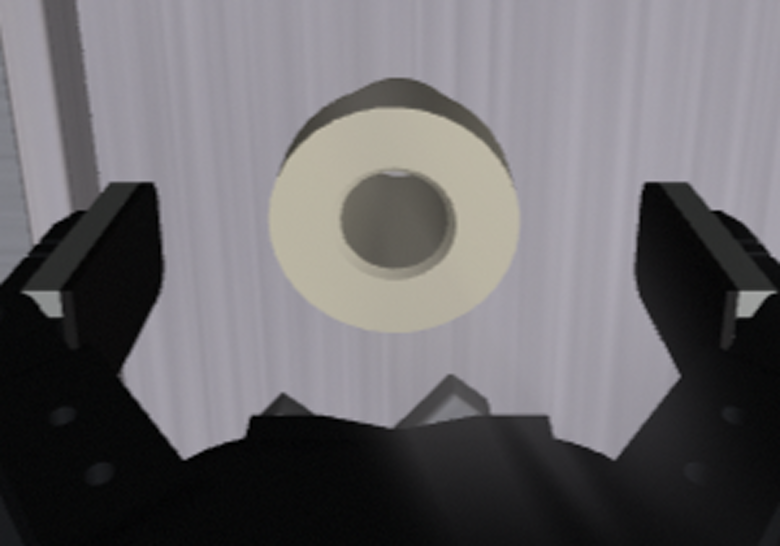

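>>> play_rows:
  plan:
    - [[0,0,0.001,0],[0,0,0,0],[0,0,0,0],[0,0,0,0],[0,0,0,0]]
  gripper: 1
  grip_force: 40

```text
t: 9.1
ee_pos: [0.4414, -0.27, 0.0094]
tool_rot: [[-1.0, -0.003, 0.021], [-0.003, 1.0, -0.02], [-0.021, -0.02, -1.0]]
contact_force: [-1.2, 0.9, -0.1]
gripper_width: 0.512
```

```bash
python3 - <<'E'
from h import *
s=monitor.sense();print(s['tool_rot'][:,2],s['ee_pos'],s['gripper_width'],s['contact_force'],s['torque'])
im,p=save('wrist','w8'); a=im[190:400,130:430,::-1]
cv2.imwrite('pics/w8c.png',cv2.resize(a,None,fx=2.6,fy=2.6,interpolation=cv2.INTER_CUBIC))
E
```

```text
[ 0.02140288 -0.02037959 -0.9995632 ] [ 0.44135136 -0.27003392  0.00937398] 0.5121773842078758 [-1.16321618  0.87537329 -0.07097546] [ 0.00241917  0.04435487 -0.0200651 ]
```

View pics/w8c.png

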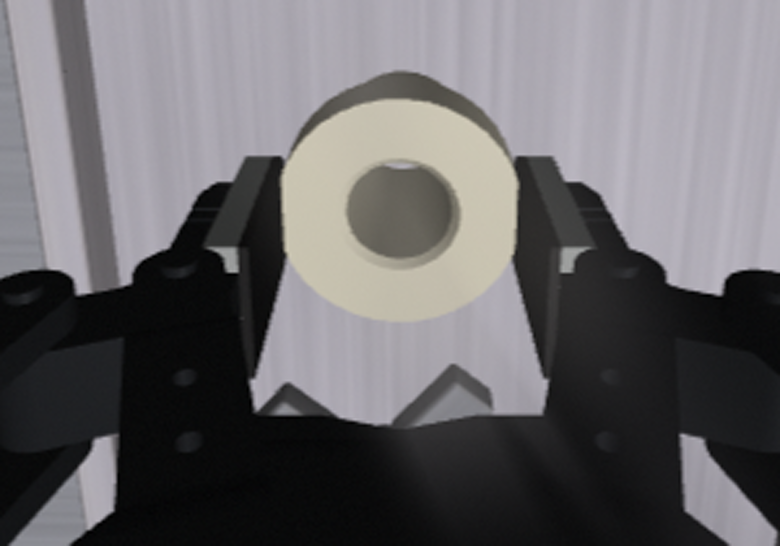

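>>> play_rows:
  plan:
    - [[0,0,0.006,0],[0,0,0.012,0],[0,0,0.02,0],[0,0,0.03,0],[0,0,0.035,0],[0,0,0.035,0],[0,0,0.035,0],[0,0.01,0.03,0],[0.005,0.02,0.02,0],[0.008,0.03,0,0]]

```text
t: 10.4
ee_pos: [0.4534, -0.2096, 0.2478]
tool_rot: [[-1.0, 0.001, 0.027], [0.0, 1.0, -0.024], [-0.027, -0.024, -0.999]]
contact_force: [-0.1, 0.1, -1.1]
gripper_width: 0.509
```

```bash
python3 - <<'E'
from h import *
p=ld('w8');im=cv2.imread('pics/w8.png')
print('bush top',onz(p,283.8,270.6,.045))
s=monitor.sense();print(s['tool_rot'],s['ee_pos'],s['gripper_width'],s['contact_force'],s['torque'])
E
```

```text
bush top [ 0.44071084 -0.26910217  0.045     ]
[[-9.99632817e-01  1.00899105e-03  2.70779047e-02]
 [ 3.63851167e-04  9.99716205e-01 -2.38196842e-02]
 [-2.70942540e-02 -2.38010857e-02 -9.99349493e-01]] [ 0.45338535 -0.20962204  0.24782946] 0.5093479520778577 [-0.10558985  0.0538829  -1.09112166] [ 0.07035042 -0.0386571  -0.00406074]
```

>>> play_rows:
  plan:
    - [[0.006,0.025,0,0],[0.006,0.025,0,0],[0.006,0.025,0,0],[0.006,0.025,0,0],[0.006,0.025,0,0],[0.006,0.025,0,0],[0.006,0.025,0,0],[0.006,0.025,0,0],[0.006,0.025,0,0],[0.006,0.025,0,0]]

```text
t: 11.65
ee_pos: [0.5144, 0.0489, 0.2595]
tool_rot: [[-0.999, 0.002, 0.04], [0.001, 1.0, -0.026], [-0.04, -0.026, -0.999]]
contact_force: [0.6, 0.2, -0.3]
gripper_width: 0.512
```

>>> play_rows:
  plan:
    - [[0,0,0,0],[0,0,0,0],[0,0,0,0],[0,0,0,0]]

```text
t: 12.15
ee_pos: [0.514, 0.0486, 0.2613]
tool_rot: [[-0.999, 0.001, 0.042], [-0.0, 1.0, -0.027], [-0.042, -0.027, -0.999]]
contact_force: [0.8, -0.6, -0.3]
gripper_width: 0.511
```

```bash
python3 - <<'E'
from h import *
s=monitor.sense();print(s['tool_rot'],s['ee_pos'],s['q'],s['contact_force'],s['torque'])
im,p=save('wrist','w9')
E
```

```text
[[-9.99116143e-01  7.16339254e-04  4.20287877e-02]
 [-4.23075497e-04  9.99632769e-01 -2.70951844e-02]
 [-4.20327628e-02 -2.70890174e-02 -9.98748933e-01]] [0.51396934 0.04858027 0.2613467 ] [  3.88239346  -5.75614219 108.310805    -1.77133554  75.15304611
 -85.68954028] [ 0.8145618  -0.57032424 -0.33987194] [-0.02472856  0.03769339 -0.01083639]
```

View pics/w9.png

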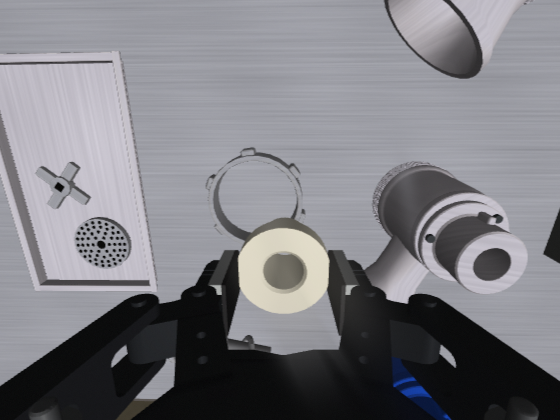

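>>> play_rows:
  plan:
    - [[-0.03,0,0,0],[-0.03,0,0,0],[-0.03,0,0,0]]

```text
t: 12.58
ee_pos: [0.4231, 0.0472, 0.2609]
tool_rot: [[-0.999, 0.003, 0.041], [0.002, 1.0, -0.028], [-0.041, -0.027, -0.999]]
contact_force: [0.0, -0.4, -0.5]
gripper_width: 0.507
```

```bash
python3 - <<'E'
from h import *
s=monitor.sense();print(s['tool_rot'][:,2],s['ee_pos'],s['q'])
E
```

```text
[ 0.0411723  -0.02755378 -0.99877206] [0.42307605 0.04717123 0.26094174] [  4.56574736 -16.47843564 117.16711691  -1.80746943  77.0900734
 -84.90159808]
```

>>> play_rows:
  plan:
    - [[0.03,0,0,0],[0.03,0,0,0],[0.03,0,0,0]]

```text
t: 12.95
ee_pos: [0.5107, 0.046, 0.2614]
tool_rot: [[-0.999, 0.005, 0.042], [0.004, 1.0, -0.028], [-0.042, -0.027, -0.999]]
contact_force: [0.3, -0.8, 0.1]
gripper_width: 0.508
```

```bash
python3 - <<'E'
from h import *
s=monitor.sense();print(s['tool_rot'][:,2],s['ee_pos'],s['q'])
E
```

```text
[ 0.04238493 -0.02760251 -0.99871999] [0.5106974  0.04602837 0.26141964] [  3.63759275  -6.17943965 108.6868751   -1.79234687  75.17455525
 -85.70298747]
```

>>> play_rows:
  plan:
    - [[0,0.06,0,0],[0,0.06,0,0],[0,0,0,0]]

```text
t: 13.32
ee_pos: [0.5135, 0.1663, 0.261]
tool_rot: [[-0.999, 0.011, 0.043], [0.01, 1.0, -0.028], [-0.043, -0.028, -0.999]]
contact_force: [-0.9, 0.1, -0.4]
gripper_width: 0.508
```

```bash
python3 - <<'E'
from h import *
s=monitor.sense();print(s['tool_rot'][:,2],s['ee_pos'],s['q'])
E
```

```text
[ 0.04289598 -0.02849338 -0.99867315] [0.5134737  0.16634815 0.26099918] [ 16.89259005  -2.74038596 105.54122754  -2.35362781  75.3318627
 -71.92475836]
```

```bash
cat >> h.py <<'E'
R8=np.array([[-0.99977,-.003,.02140288],[-.003,.99979,-.02037959],[-.0214,-.0204,-.9995632]]);T8=np.array([.44135,-.27003,.00937])
bt=np.array([.4407,-.2691,.045])
top_t=R8.T@(bt-T8); ax_t=R8.T@np.array([0,0,1.]); ax_t/=np.linalg.norm(ax_t)
def bush(s=None):
    s=s or monitor.sense(); R=s['tool_rot'];T=s['ee_pos']; t=T+R@top_t; a=R@ax_t; return t,a,t-.042*a
E
python3 - <<'E'
from h import *
print(bush(),monitor.sense()['ee_pos'])
p=ld('w9');
E
```

```text
(array([0.51206224, 0.16756748, 0.29659842]), array([-0.02173268,  0.00787053,  0.99973284]), array([0.51297501, 0.16723692, 0.25460965])) [0.5134737  0.16634815 0.26099918]
```

>>> play_rows:
  plan:
    - [[0.025,0.03,0,0],[0.024,0.027,-0.015,0],[0,0,-0.025,0],[0,0,-0.008,0],[0,0,0,0]]

```text
t: 13.95
ee_pos: [0.5647, 0.2201, 0.2126]
tool_rot: [[-0.999, 0.014, 0.044], [0.013, 0.999, -0.032], [-0.044, -0.031, -0.999]]
contact_force: [0.3, 0.6, -0.3]
gripper_width: 0.512
```

```bash
python3 - <<'E'
from h import *
s=monitor.sense();print(s['tool_rot'][:,2],s['ee_pos'],s['contact_force'],bush(s))
im,p=save('wrist','w10'); save('top','t10'); save('scene','s10')
a=im[150:350,130:430,::-1]
cv2.imwrite('pics/w10c.png',cv2.resize(a,None,fx=2.6,fy=2.6,interpolation=cv2.INTER_CUBIC))
a=cv2.imread('pics/s10.png')[70:190,150:290];b=cv2.imread('pics/t10.png')[110:230,120:260]
cv2.imwrite('pics/st10.png',np.hstack([cv2.resize(x,None,fx=2.8,fy=2.8,interpolation=cv2.INTER_CUBIC) for x in(a,b)]))
E
```

```text
[ 0.04395805 -0.03158849 -0.99853385] [0.56467876 0.22006555 0.21255714] [ 0.3159578   0.61858025 -0.32538111] (array([0.56322992, 0.22139493, 0.24815095]), array([-0.02284549,  0.01091826,  0.99967939]), array([0.56418943, 0.22093636, 0.20616441]))
```

View pics/w10c.png

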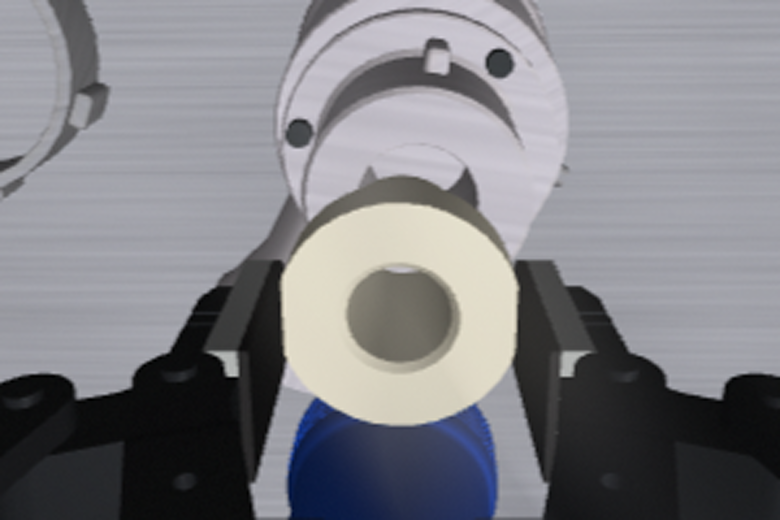

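View pics/st10.png

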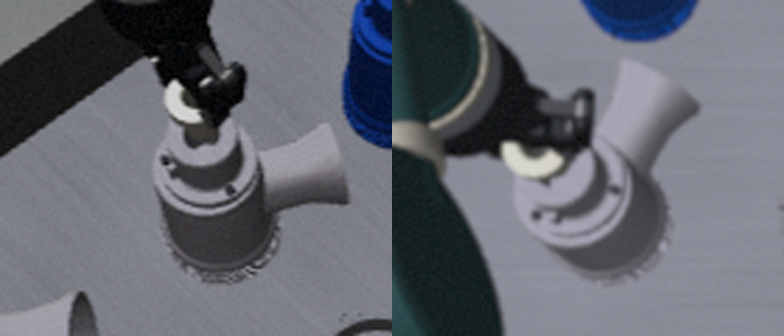

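```bash
python3 - <<'E'
from h import *
p=ld('w10')
print('apex',onz(p,130+416/2.6-.3,150+143/2.6-.3,.19))
for u in (362,478): print('chord',onz(p,130+u/2.6-.3,150+185/2.6-.3,.19))
print('rim L,R edge', onz(p,130+303/2.6-.3,150+180/2.6-.3,.19), onz(p,130+415/2.6,150+86/2.6-.3,.19))
s=monitor.sense();print('bush px pred',proj(p,bush(s)[0]),'seen',(130+400/2.6-.3,150+314/2.6-.3))
E
```

```text
apex [0.54748813 0.22384696 0.19      ]
chord [0.55858638 0.2099981  0.19      ]
chord [0.55871697 0.23947403 0.19      ]
rim L,R edge [0.5571649  0.19497399 0.19      ] [0.53294153 0.22391563 0.19      ]
bush px pred (np.float64(284.9610836016697), np.float64(273.2844550966019)) seen (283.5461538461538, 270.46923076923076)
```

```bash
python3 - <<'E'
from h import *
p=ld('w10');s=monitor.sense()
print(onz(p,283.55,270.5,.248),onz(p,283.55,270.5,.245),bush(s)[0])
for f in ['w8','w10']:
    q=ld(f);print(q['position'])
R=s['tool_rot'];print('camintool',R.T@(p['position']-s['ee_pos']), R8.T@(ld('w8')['position']-T8))
print(R.T@p['orientation'],'\n',R8.T@ld('w8')['orientation'])
E
```

```text
[0.56327163 0.22124501 0.248     ] [0.56493992 0.22113639 0.245     ] [0.56385196 0.2219638  0.24966692]
[ 0.36978957 -0.26700927  0.17955542]
[0.48931292 0.22606026 0.38099583]
camintool [ 0.06822959 -0.00065118 -0.17036314] [ 0.06789294 -0.00023701 -0.17170424]
[[-1.29823834e-03  9.63580475e-01  2.67415373e-01]
 [ 9.99999125e-01  1.31883235e-03  1.02597329e-04]
 [-2.53815262e-04  2.67415273e-01 -9.63581345e-01]] 
 [[-1.02624531e-03  9.62911711e-01  2.69827715e-01]
 [ 1.00000061e+00  1.77583703e-03 -9.16245175e-04]
 [-1.40993327e-03  2.69877087e-01 -9.62893749e-01]]
```

>>> play_rows:
  plan:
    - [[-0.0008,0.002,-0.006,0],[-0.0007,0.0016,-0.006,0],[0,0,-0.002,0],[0,0,-0.001,0]]
  grip_force: 30

```text
t: 14.6
ee_pos: [0.5645, 0.2246, 0.2004]
tool_rot: [[-0.999, 0.014, 0.05], [0.013, 0.999, -0.029], [-0.05, -0.028, -0.998]]
contact_force: [0.2, 0.3, -0.2]
gripper_width: 0.511
```

```bash
python3 - <<'E'
from h import *
s=monitor.sense();print(s['tool_rot'][:,2],s['ee_pos'],s['contact_force'],s['torque'],bush(s))
E
```

```text
[ 0.04983827 -0.02914686 -0.99833191] [0.56450147 0.2246088  0.20043773] [ 0.1831126   0.28581212 -0.21950537] [0.04218364 0.02488064 0.01508583] (array([0.56284304, 0.22585114, 0.23602553]), array([-0.02873372,  0.00847267,  0.99955119]), array([0.56404985, 0.22549529, 0.19404438]))
```

>>> play_rows:
  plan:
    - [[-0.001,-0.0008,-0.002,0],[0,0,-0.0015,0],[0,0,-0.001,0]]

```text
t: 14.98
ee_pos: [0.5635, 0.2238, 0.1957]
tool_rot: [[-0.999, 0.014, 0.05], [0.013, 0.999, -0.029], [-0.05, -0.028, -0.998]]
contact_force: [-0.6, -0.2, -0.8]
gripper_width: 0.514
```

>>> play_rows:
  plan:
    - [[0,0,-0.001,0],[0,0,-0.001,0]]

```text
t: 15.22
ee_pos: [0.5635, 0.2237, 0.1936]
tool_rot: [[-0.999, 0.014, 0.05], [0.013, 0.999, -0.029], [-0.05, -0.029, -0.998]]
contact_force: [-0.3, 0.1, -0.2]
gripper_width: 0.515
```

>>> play_rows:
  plan:
    - [[0,0,-0.0012,0],[0,0,-0.0012,0]]

```text
t: 15.48
ee_pos: [0.5635, 0.2237, 0.191]
tool_rot: [[-0.999, 0.014, 0.05], [0.013, 0.999, -0.029], [-0.05, -0.029, -0.998]]
contact_force: [-0.8, -1.0, -1.0]
gripper_width: 0.51
```

>>> play_rows:
  plan:
    - [[0,0,-0.0012,0],[0,0,-0.0012,0]]

```text
t: 15.72
ee_pos: [0.5635, 0.2237, 0.1884]
tool_rot: [[-0.999, 0.014, 0.05], [0.013, 0.999, -0.029], [-0.05, -0.029, -0.998]]
contact_force: [-0.5, 0.4, -0.2]
gripper_width: 0.507
```

>>> play_rows:
  plan:
    - [[0,0,-0.0012,0],[0,0,-0.0012,0]]

```text
t: 15.98
ee_pos: [0.5635, 0.2235, 0.186]
tool_rot: [[-0.999, 0.014, 0.05], [0.013, 0.999, -0.03], [-0.05, -0.029, -0.998]]
contact_force: [-0.6, -1.0, 0.9]
gripper_width: 0.508
```

>>> play_rows:
  plan:
    - [[0,0,-0.0012,0],[0,0,-0.0012,0]]

```text
t: 16.23
ee_pos: [0.5639, 0.2235, 0.1844]
tool_rot: [[-0.999, 0.014, 0.051], [0.013, 0.999, -0.029], [-0.051, -0.029, -0.998]]
contact_force: [-0.8, -0.7, 1.2]
gripper_width: 0.51
```

```bash
python3 - <<'E'
from h import *
s=monitor.sense();print(s['tool_rot'][:,2],s['ee_pos'],s['contact_force'],s['torque'],bush(s))
im,p=save('wrist','w11')
a=im[150:350,130:430,::-1]
cv2.imwrite('pics/w11c.png',cv2.resize(a,None,fx=2.6,fy=2.6,interpolation=cv2.INTER_CUBIC))
E
```

```text
[ 0.05089378 -0.02948976 -0.99826859] [0.56387918 0.22354196 0.18438644] [-0.78215733 -0.6939757   1.22521809] [-0.05924817  0.16477056 -0.02168582] (array([0.5621831 , 0.22479654, 0.21997203]), array([-0.0297879 ,  0.00881869,  0.99951734]), array([0.56343419, 0.22442615, 0.17799231]))
```

View pics/w11c.png

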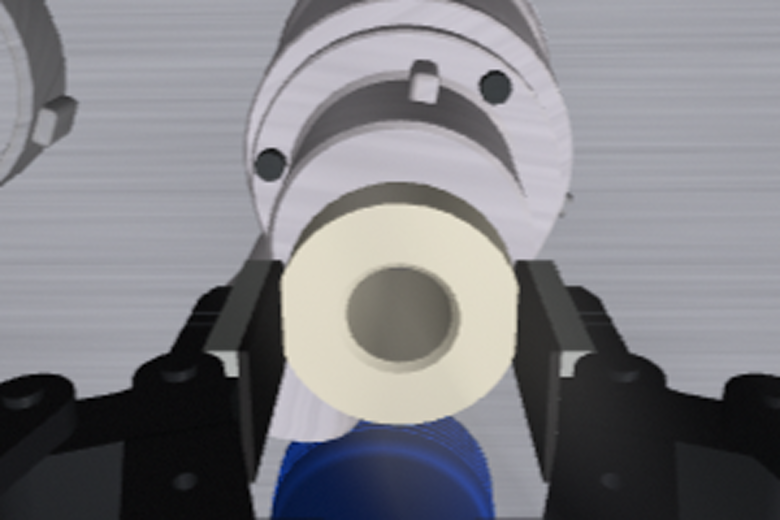

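>>> play_rows:
  plan:
    - [[0,0,-0.0015,0],[0,0,-0.0015,0],[0,0,-0.0015,0]]

```text
t: 16.65
ee_pos: [0.5639, 0.2237, 0.1796]
tool_rot: [[-0.999, 0.014, 0.051], [0.013, 0.999, -0.029], [-0.051, -0.029, -0.998]]
contact_force: [-0.2, 0.1, 1.7]
gripper_width: 0.514
```

>>> play_rows:
  plan:
    - [[0,0,-0.002,0],[0,0,-0.002,0],[0,0,-0.002,0]]

```text
t: 17.02
ee_pos: [0.5639, 0.2236, 0.1731]
tool_rot: [[-0.999, 0.014, 0.051], [0.013, 0.999, -0.029], [-0.051, -0.029, -0.998]]
contact_force: [-0.7, -0.7, 1.6]
gripper_width: 0.508
```

```bash
python3 - <<'E'
from h import *
s=monitor.sense();print(s['tool_rot'][:,2],s['ee_pos'],s['contact_force'],s['torque'],bush(s))
im,p=save('wrist','w12')
a=im[150:350,130:430,::-1]
cv2.imwrite('pics/w12c.png',cv2.resize(a,None,fx=2.6,fy=2.6,interpolation=cv2.INTER_CUBIC))
E
```

```text
[ 0.05108778 -0.02932245 -0.99826361] [0.56393076 0.22362342 0.17314726] [-0.73343641 -0.71815451  1.63846876] [-0.07409675  0.1210493   0.03307302] (array([0.56222775, 0.22487204, 0.20873274]), array([-0.02998231,  0.00865101,  0.99951299]), array([0.56348701, 0.22450869, 0.16675319]))
```

View pics/w12c.png

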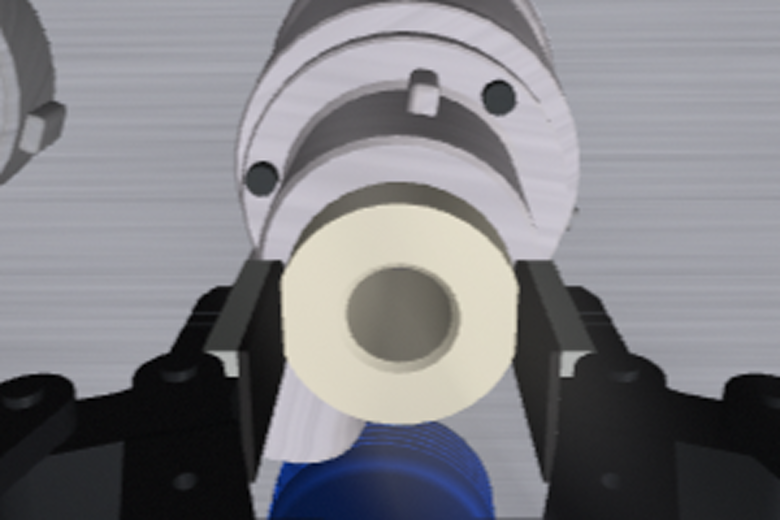

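```bash
python3 - <<'E'
from h import *
p=ld('w12')
c=np.array([.563,.2246,.19])
for n,d in [('-x',(-.03,0,0)),('-y',(0,-.03,0)),('+y',(0,.03,0)),('bore-x',(-.0155,0,0))]:
    u,v=proj(p,c+d); print(n,(u-130)*2.6,(v-150)*2.6)
E
```

```text
-x 398.75512145671377 134.92913497991975
-y 258.5499353508254 272.25481289033775
+y 544.814527755766 271.82651973987606
bore-x 399.8216869021226 203.2155421048303
```

>>> play_rows:
  plan:
    - [[0,0,-0.0012,0],[0,0,-0.0012,0]]

```text
t: 17.32
ee_pos: [0.5639, 0.2236, 0.1704]
tool_rot: [[-0.999, 0.014, 0.051], [0.013, 0.999, -0.029], [-0.051, -0.029, -0.998]]
contact_force: [-0.1, -0.6, 1.6]
gripper_width: 0.509
```

>>> play_rows:
  plan:
    - [[0,0,-0.0012,0],[0,0,-0.0012,0]]

```text
t: 17.58
ee_pos: [0.5639, 0.2236, 0.1678]
tool_rot: [[-0.999, 0.014, 0.051], [0.013, 0.999, -0.029], [-0.051, -0.029, -0.998]]
contact_force: [-1.3, -0.1, 1.5]
gripper_width: 0.513
```

>>> play_rows:
  plan:
    - [[0,0,-0.001,0]]

```text
t: 17.7
ee_pos: [0.5639, 0.2236, 0.1668]
tool_rot: [[-0.999, 0.014, 0.051], [0.013, 0.999, -0.029], [-0.051, -0.029, -0.998]]
contact_force: [-0.6, -0.1, 2.4]
gripper_width: 0.508
```

>>> play_rows:
  plan:
    - [[0,0,-0.001,0]]

```text
t: 17.82
ee_pos: [0.5643, 0.2236, 0.1664]
tool_rot: [[-0.999, 0.014, 0.052], [0.013, 0.999, -0.029], [-0.052, -0.029, -0.998]]
contact_force: [-1.5, -2.0, 8.2]
gripper_width: 0.513
```

>>> play_rows:
  plan:
    - [[0,0,-0.0008,0]]

```text
t: 17.95
ee_pos: [0.5643, 0.2236, 0.1665]
tool_rot: [[-0.999, 0.014, 0.052], [0.013, 0.999, -0.029], [-0.053, -0.028, -0.998]]
contact_force: [-2.7, -1.9, 6.2]
gripper_width: 0.508
```

>>> play_rows:
  plan:
    - [[0,0,0,0],[0,0,0,0],[0,0,0,0],[0,0,0.002,0],[0,0,0.004,0]]
  gripper: 0

```text
t: 18.58
ee_pos: [0.5636, 0.2238, 0.171]
tool_rot: [[-0.999, 0.014, 0.05], [0.013, 0.999, -0.029], [-0.051, -0.029, -0.998]]
contact_force: [-0.7, 0.9, 0.5]
gripper_width: 0.994
```

```bash
python3 - <<'E'
from h import *
s=monitor.sense();print(s['tool_rot'][:,2],s['ee_pos'],s['contact_force'],s['gripper_width'])
im,p=save('wrist','w13')
a=im[150:350,130:430,::-1]
cv2.imwrite('pics/w13c.png',cv2.resize(a,None,fx=2.6,fy=2.6,interpolation=cv2.INTER_CUBIC))
E
```

```text
[ 0.05021963 -0.02919472 -0.9983114 ] [0.56362773 0.22376112 0.17096082] [-0.66769894  0.897865    0.50314243] 0.9935275112363953
```

View pics/w13c.png

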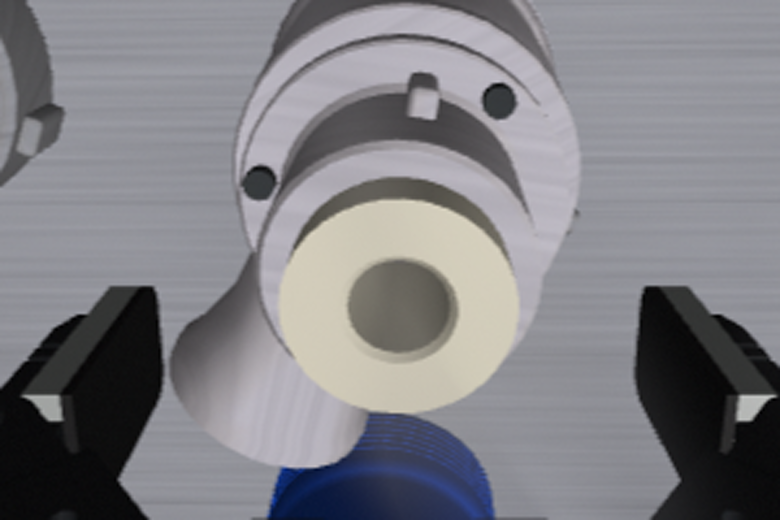

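>>> play_rows:
  plan:
    - [[0,0,0.015,0],[0.0005,0,0.02,0],[0,0,0,0],[0,0,0,0],[0,0,0,0],[0,0,0,0]]
  gripper: 0

```text
t: 19.38
ee_pos: [0.5646, 0.224, 0.2092]
tool_rot: [[-0.999, 0.014, 0.052], [0.013, 1.0, -0.028], [-0.052, -0.028, -0.998]]
contact_force: [0.1, 0.3, -0.4]
gripper_width: 1.0
```

>>> play_rows:
  plan:
    - [[0,0,0,0],[0,0,0,0],[0,0,0,0],[0,0,0,0],[0,0,0,0],[0,0,0,0],[0,0,0,0]]
  gripper: 1

```text
t: 20.25
ee_pos: [0.5641, 0.2238, 0.2081]
tool_rot: [[-0.999, 0.014, 0.05], [0.013, 0.999, -0.029], [-0.051, -0.028, -0.998]]
contact_force: [0.1, -0.3, -1.0]
gripper_width: -0.0
```

```bash
python3 - <<'E'
from h import *
s=monitor.sense();print(s['tool_rot'][:,2],s['ee_pos'],s['contact_force'],s['gripper_width'])
im,p=save('wrist','w14')
a=im[150:350,130:430,::-1]
cv2.imwrite('pics/w14c.png',cv2.resize(a,None,fx=2.6,fy=2.6,interpolation=cv2.INTER_CUBIC))
print('tcp tip px', proj(p,[.563,.2246,.202]))
E
```

```text
[ 0.05029744 -0.02915002 -0.99830879] [0.56405622 0.2237544  0.20805421] [ 0.10957553 -0.25663145 -0.99511377] -0.0004078766083337294
tcp tip px (np.float64(284.89729720305843), np.float64(237.63743339719994))
```

View pics/w14c.png

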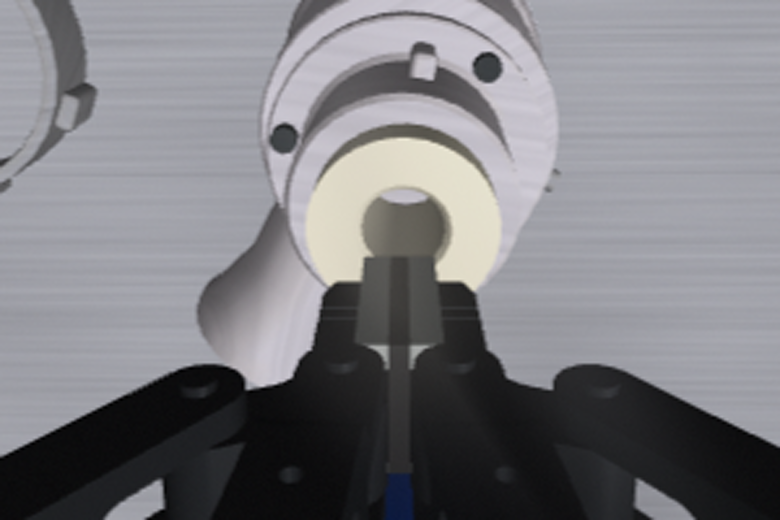

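>>> play_rows:
  plan:
    - [[0,0,-0.008,0],[0,0,-0.008,0],[0,0,-0.005,0],[0,0,-0.002,0]]

```text
t: 20.8
ee_pos: [0.5636, 0.2236, 0.1829]
tool_rot: [[-0.999, 0.014, 0.049], [0.013, 0.999, -0.029], [-0.05, -0.029, -0.998]]
contact_force: [-0.4, 0.5, -0.0]
gripper_width: -0.0
```

>>> play_rows:
  plan:
    - [[0,0,-0.0012,0],[0,0,-0.0012,0]]

```text
t: 21.05
ee_pos: [0.5637, 0.2236, 0.1802]
tool_rot: [[-0.999, 0.014, 0.049], [0.013, 0.999, -0.03], [-0.05, -0.029, -0.998]]
contact_force: [-0.3, -0.2, -0.0]
gripper_width: -0.001
```

>>> play_rows:
  plan:
    - [[0,0,-0.0012,0],[0,0,-0.0012,0]]

```text
t: 21.3
ee_pos: [0.5639, 0.2237, 0.178]
tool_rot: [[-0.999, 0.014, 0.05], [0.013, 0.999, -0.029], [-0.05, -0.029, -0.998]]
contact_force: [-0.5, 0.0, -0.4]
gripper_width: -0.003
```

>>> play_rows:
  plan:
    - [[0,0,-0.001,0],[0,0,-0.001,0]]

```text
t: 21.55
ee_pos: [0.564, 0.2237, 0.1761]
tool_rot: [[-0.999, 0.014, 0.05], [0.013, 0.999, -0.029], [-0.051, -0.028, -0.998]]
contact_force: [-0.3, -1.0, -0.5]
gripper_width: 0.0
```

>>> play_rows:
  plan:
    - [[0,0,-0.001,0],[0,0,-0.001,0]]

```text
t: 21.8
ee_pos: [0.5642, 0.2237, 0.1743]
tool_rot: [[-0.999, 0.014, 0.051], [0.013, 0.999, -0.029], [-0.051, -0.029, -0.998]]
contact_force: [-0.6, -0.8, 2.3]
gripper_width: 0.002
```

>>> play_rows:
  plan:
    - [[0,0,-0.001,0],[0,0,-0.001,0]]

```text
t: 22.05
ee_pos: [0.5644, 0.2237, 0.1742]
tool_rot: [[-0.999, 0.014, 0.051], [0.013, 0.999, -0.029], [-0.052, -0.028, -0.998]]
contact_force: [-2.5, -1.3, 6.3]
gripper_width: -0.003
```

>>> play_rows:
  plan:
    - [[0,0,-0.0025,0],[0,0,-0.0025,0]]

```text
t: 22.3
ee_pos: [0.5645, 0.2237, 0.174]
tool_rot: [[-0.998, 0.014, 0.053], [0.013, 1.0, -0.029], [-0.053, -0.028, -0.998]]
contact_force: [-6.4, -2.3, 12.8]
gripper_width: 0.0
```

```bash
python3 - <<'E'
from h import *
s=monitor.sense();print(s['tool_rot'][:,2],s['ee_pos'],s['contact_force'],s['torque'])
E
```

```text
[ 0.05286149 -0.0287828  -0.99818696] [0.56452478 0.22372788 0.17404854] [-6.40528291 -2.31997059 12.80848003] [-0.35678331  1.00233075 -0.03483691]
```

>>> play_rows:
  plan:
    - [[0,0,-0.0045,0],[0,0,-0.0045,0]]

```text
t: 22.55
ee_pos: [0.5647, 0.2238, 0.174]
tool_rot: [[-0.998, 0.015, 0.055], [0.013, 1.0, -0.028], [-0.056, -0.027, -0.998]]
contact_force: [-10.0, -3.4, 21.3]
gripper_width: 0.001
```

>>> play_rows:
  plan:
    - [[0,0,0.004,0],[0,0,0.01,0],[0,0,0.02,0],[0,0,0.03,0],[-0.02,0,0.02,0],[-0.02,0,0,0],[0,0,0,0]]

```text
t: 23.42
ee_pos: [0.5241, 0.2241, 0.2637]
tool_rot: [[-0.998, 0.015, 0.058], [0.013, 1.0, -0.027], [-0.058, -0.026, -0.998]]
contact_force: [1.3, -0.9, 0.1]
gripper_width: 0.003
```

```bash
python3 - <<'E'
from h import *
s=monitor.sense();print(s['tool_rot'][:,2],s['ee_pos'],s['contact_force'])
im,p=save('wrist','w15')
c=np.array([.563,.2246,.202]);print(proj(p,c))
a=im[60:300,130:430,::-1]
cv2.imwrite('pics/w15c.png',cv2.resize(a,None,fx=2.5,fy=2.5,interpolation=cv2.INTER_CUBIC))
im,p=save('scene','s15');a=im[80:180,170:290,::-1]
cv2.imwrite('pics/s15c.png',cv2.resize(a,None,fx=5.5,fy=5.5,interpolation=cv2.INTER_CUBIC))
E
```

```text
[ 0.05782216 -0.02686187 -0.99796545] [0.52410387 0.22414679 0.26373213] [ 1.34591881 -0.91716962  0.10039871]
(np.float64(286.35904638597697), np.float64(254.5869190295159))
```

View pics/w15c.png

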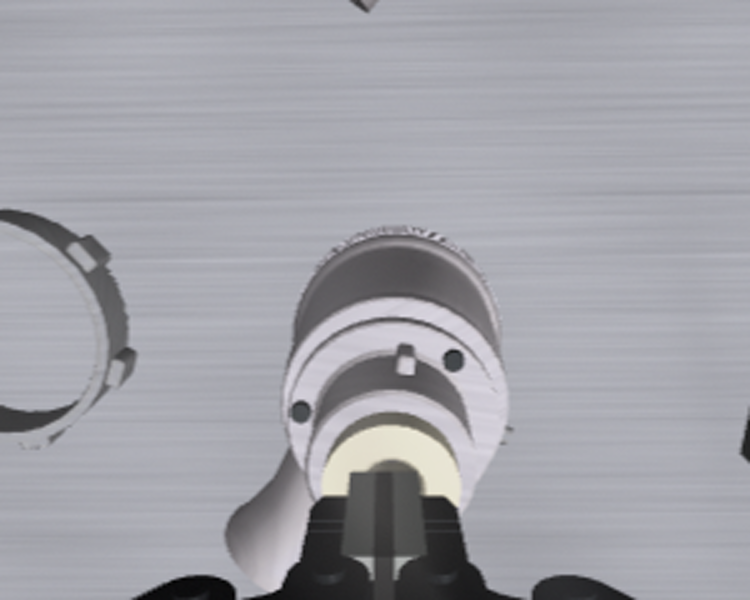

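View pics/s15c.png

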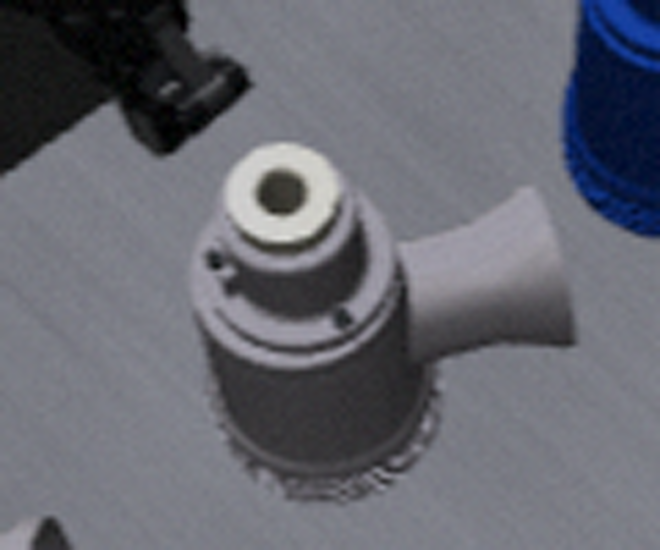

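>>> play_rows:
  plan:
    - [[0.03,0,0,0],[0.03,0,0,0],[0.006,0,-0.02,0],[0,0,-0.03,0],[0,0,-0.02,0],[0,0,-0.008,0],[0,0,-0.002,0]]

```text
t: 24.4
ee_pos: [0.5897, 0.2227, 0.1738]
tool_rot: [[-0.999, 0.015, 0.049], [0.014, 0.999, -0.03], [-0.05, -0.03, -0.998]]
contact_force: [-4.2, -2.1, 23.1]
gripper_width: 0.002
```

```bash
python3 - <<'E'
from h import *
s=monitor.sense();print(s['tool_rot'][:,2],s['ee_pos'],s['contact_force'])
im,p=save('wrist','w16')
a=im[130:330,130:430,::-1]
cv2.imwrite('pics/w16c.png',cv2.resize(a,None,fx=2.6,fy=2.6,interpolation=cv2.INTER_CUBIC))
c=np.array([.563,.2246,.202]);print(proj(p,c))
E
```

```text
[ 0.0491532  -0.03049837 -0.9983255 ] [0.58965417 0.22272349 0.1737502 ] [-4.21521966 -2.10606374 23.14460834]
(np.float64(284.61097663387693), np.float64(217.03124050391943))
```

View pics/w16c.png

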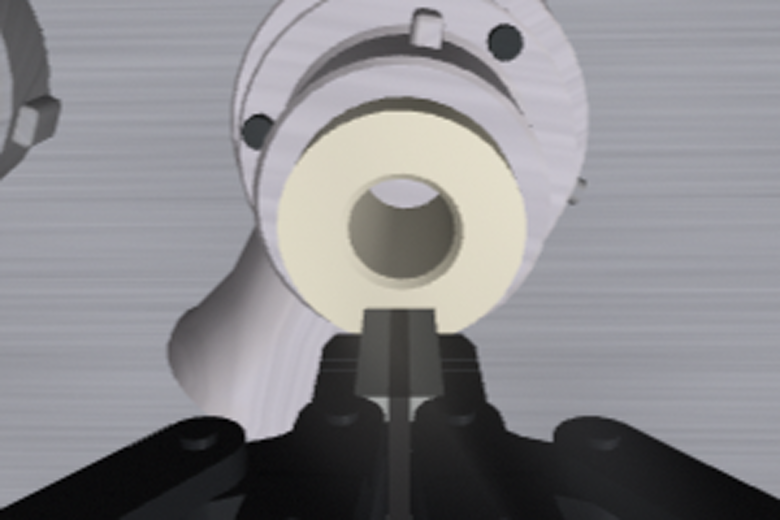

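>>> play_rows:
  plan:
    - [[0,0,0.004,0],[0,0,0.015,0],[0,0,0.03,0],[0,0,0.03,0],[-0.03,-0.03,0.03,0],[-0.04,-0.05,0.02,0],[-0.03,-0.05,0,0],[0,0,0,0],[0,0,0,0]]

```text
t: 25.58
ee_pos: [0.4881, 0.0931, 0.3092]
tool_rot: [[-0.999, 0.014, 0.053], [0.012, 0.999, -0.031], [-0.053, -0.03, -0.998]]
contact_force: [-0.3, 1.7, 0.8]
gripper_width: -0.0
```

```bash
python3 - <<'E'
from h import *
s=monitor.sense();print(s['ee_pos'],s['contact_force'])
im,p=save('wrist','w17');c=np.array([.563,.2246,.202]);print(proj(p,c))
im2,p2=save('top','t17');print('top',proj(p2,c));print('scene',proj(camera_params('scene'),c))
im3,_=save('scene','s17')
x=[cv2.resize(i[y:y+110,x:x+130,::-1],None,fx=3,fy=3,interpolation=cv2.INTER_CUBIC) for i,x,y in((im2,130,120),(im3,160,70))]
cv2.imwrite('pics/c17.png',np.hstack(x))
E
```

```text
[0.48811947 0.09310146 0.30922648] [-0.32477491  1.69091472  0.75542066]
(np.float64(419.84422157237384), np.float64(266.7586678265283))
top (np.float64(175.7820141233759), np.float64(167.44675364079677))
scene (np.float64(221.45275693565475), np.float64(114.1988484056114))
```

View pics/c17.png

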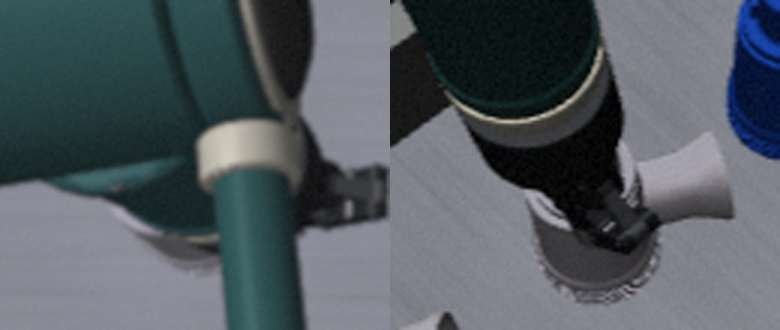

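View pics/w17.png

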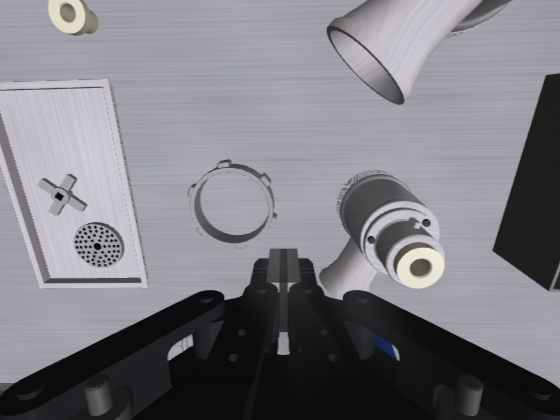

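```bash
python3 - <<'E'
from h import *
print(arm.close_job())
E
```

```text
the job is handed in; nothing more can be done
None
```

I took the rightmost bush from the pan and pressed it into the smaller grey mincer head, shank first, until the collar seated. I handed the job in at about 26 s, with the gripper clear of everything.

**Last checks that agree with a seated bush:**
- The force climbed at the height where the shoulder should meet the rim.
- With the fingers closed, I pressed the collar's top on two opposite sides. Both sides stopped the fingers at the same height, within about 0.2 mm, so it is level along that line.
- In the last wrist picture the collar's centre is within 1 px of its computed home position. The plate, knife, ring nut and spare bush look undisturbed.

**Things that disagreed or went less well:**
- **First grasp:** it closed on air above the collar. The fingertips turned out to sit about 25 mm higher than the reported TCP suggests. I lowered the gripper and grasped again.
- **Tool tilt:** the tool drifted to about 3° off vertical during the moves, so I squared the bush by pressing its top.
- **Sliding force:** it read only 1 to 2.5 N, below the expected 6 to 14 N.
- **Second press:** the tool came down lower and faster than commanded. It read 23 N at the end of that move; I did not see the peak.

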